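# Put the trimming tool away in its sliding-cover box

### The job

Put the loop trimming tool away: slide the cover of the wooden tool box right back, lay the loop tool down flat (do not let it drop) in the wide empty compartment, then slide the cover fully shut again. Leave the needle tool, the wooden knife, the bowl and the rib already in the box where they are.

Things in the scene. Friction and masses are not known exactly. Their poses are not given: they have to be found in the camera images.
- toolbox: Pale wooden box, fixed, 156 (x) by 200 (y, lengthwise) by 50 mm high. Origin: centre of underside on the table, z up; yaw within 0.35 of 0. Floor and walls 8 thick. Side walls 50 high with 4 mm lips over the cover; -y end wall 43 high (flush with cover top), +y end 36. A divider 6 thick, top z=28, at x=+33 parts a wide empty compartment (x -70..+30) from a narrow one (x +36..+70) holding a rib.
- bay (a point): Floor centre of the wide compartment, as uncovered with the cover right back: at (-20, -13.5, 8) mm in the box's frame, same axes. The uncovered opening is 100 mm (x) by 157 mm (y), from y -92 to +65 in the box's frame; under the cover the compartment runs on to y +92. Side walls rise 42 mm above this floor.
- cover (a joint): Flat plywood cover, 138 by 192 by 6 mm, in grooves; underside 37, top 43 mm above the table. Value in m: 0 fully shut (against the -y end wall), 0.165 right back (slid along the box's +y; it then overhangs the +y end). Starts shut or up to 30 mm open, takes about 2 N to slide, stays where left.
- cover_grip (a point): Top centre of the cover's dark wooden grip bar, fixed on the cover: 70 mm long (box x), 14 mm thick (box y, the sliding direction), 22 mm high, its top 65 mm above the table; at x = 0, y = -72 mm + joint value in the box's frame. Axes as the box's.
- loop_tool: The tool to put away, 45 g, 130 mm over all: hardwood handle 90 long, 18 wide, 18 high (square section, rounded edges), brass ferrule to +50 mm, then a flat pear-shaped loop of thin steel wire, 30 mm wide, ending at +85 mm; butt end at -45 mm. Origin: centre of the underside of the handle; its x axis runs along the tool towards the working end, z up. Lies flat on the table.
- needle_tool: Bystander tool: hardwood handle 90 long, 18 wide, 18 high (square section, rounded edges), brass ferrule to +50 mm, then a single straight thin steel needle to +86 mm. Origin: centre of the underside of the handle; its x axis runs along the tool towards the working end, z up. Lies flat on the table.
- knife_tool: Bystander tool: hardwood handle 90 long, 18 wide, 18 high (square section, rounded edges), brass ferrule to +50 mm, then a flat wooden blade 14 wide, 5 thick, to +85 mm. Origin: centre of the underside of the handle; its x axis runs along the tool towards the working end, z up. Lies flat on the table.
- rib: Bystander: dark wooden rib, 24 by 85 by 10 mm, lying in the narrow compartment, hidden while the cover is shut. Origin: centre of its underside.
- bowl: Bystander: clay-coloured bowl, 100 mm across, 50 mm high, standing on the table beyond the tools. Origin: centre of its underside.
Things that resemble listed ones, but are neither listed nor needed, are in the scene too. Leave any green, pink or purple look-alike of the loop_tool alone.

How it is judged (in metres and radians):
On the way, in this order (a step that is already met when the one before it is completed fails the run):
1. the cover is slid right back (at least 145 of 165 mm) (value of joint cover above 0.145 m), for 0.2 s.
2. the loop tool lies released in the wide compartment while the cover is still back (x of loop_tool in the frame of bay between -0.047 and 0.047 m and y of loop_tool in the frame of bay between -0.075 and 0.085 m and z of loop_tool in the frame of bay between -0.004 and 0.021 m and angle between loop_tool's own x axis and vertical between 1.45 and 1.69 rad and linear speed of loop_tool below 0.02 m/s and contact force between loop_tool and the fingers below 0.05 N and value of joint cover above 0.13 m), for 0.2 s.
At the end, for the whole second after the job is handed in: The loop tool lies flat (within 7 degrees) and still on the floor of the wide compartment, released; the cover is fully shut (within 4 mm); the other tools, the rib and the bowl are within 30 mm of where they were (x of loop_tool in the frame of bay between -0.047 and 0.047 m and y of loop_tool in the frame of bay between -0.075 and 0.085 m and z of loop_tool in the frame of bay between -0.004 and 0.021 m and angle between loop_tool's own x axis and vertical between 1.45 and 1.69 rad and linear speed of loop_tool below 0.02 m/s and contact force between loop_tool and the fingers below 0.05 N and value of joint cover below 0.004 m); the robot touches nothing.
It fails at once if the needle tool is moved more than 30 mm (distance of needle_tool from where it was at the start of the episode above 0.03 m).
It fails at once if the wooden knife is moved more than 30 mm (distance of knife_tool from where it was at the start of the episode above 0.03 m).
It fails at once if the rib in the box is moved more than 30 mm (distance of rib from where it was at the start of the episode above 0.03 m).
It fails at once if the bowl is moved more than 30 mm (distance of bowl from where it was at the start of the episode above 0.03 m).
It fails at once if the loop tool is dropped (falls free at more than 0.7 m/s, about 25 mm) (contact force between loop_tool and the fingers below 0.01 N and linear speed of loop_tool above 0.7 m/s).
It also fails if it takes over 72 s, if anything falls off the work surface, if the arm or the gripper's body presses on something with over 40 N, if the wrist force passes 120 N, or if a joint passes its speed limit or range.

### The arm

A 7-joint arm with a two-finger parallel gripper is mounted at the origin on the work surface. World frame = base frame: x ahead of the robot, y to its left, z up, the work surface at z = 0. Lengths are in mm, angles in rad, forces in N, time in s.
With the tool pointing down it reaches from about 400 to 875 mm from the base axis. Payload 4.4 kg.
Tool frame: the origin (TCP) lies midway between the tips of the shut fingers; the grasp point (between the pads) lies 19 mm behind it; z points along the fingers, y is the direction in which the jaws open and shut (so a half turn about z gives the same grasp; the last joint's range is limited). The gripper opens to 85 mm and grips with 20 to 120 N. Pads are 22 mm wide; open, the fingers measure 114 mm over their backs; the gripper's body (76 mm by 85 mm) begins 54 mm behind the grasp point. The pads swing forward as they close: fully open they stand 13 mm farther back than shut.
Start: joints at [-0.066, 0.628, 0.038, 1.517, -0.027, 0.996, -0.02], TCP at [650.014, 0.027, 231.313] pointing down, gripper open.
Joint ranges: [-3.06, 3.06], [-0.37, 2.12], [-1.25, 1.32], [0.18, 2.47], [-1.1, 4.24], [0.23, 1.98], [-2.94, 2.94]. Speed limits (rad/s): [2.57, 2.57, 3.14, 3.14, 3.14, 3.14, 3.14].

### API

Orientations are given as [roll, pitch, yaw] about the fixed x, y, z axes, in that order (R = Rz(yaw) Ry(pitch) Rx(roll)).
In Python, from cell import * gives the robot as it stands. The module is installed in compiled form; this text tells all that it offers.
- The arm moves only by the tool move_arm, never from a script. Its argument "series" is a list of rows, each a list of 2 entries, a list of its own where there are three numbers: the shift along the tool's x, y, z in m, then the turn about the tool's z in rad. In form: [[[x, y, z], yaw], ...]. A call has 1 to 5 rows; each row is the pose to reach, as a shift and turn from the pose measured when the call began, along the tool's axes at that moment; what a row does not reach only later rows make up. A row lasts 1/8 s, in which the tool goes at most 62.5 mm and 10.7 degrees, less where a joint would pass 70% of its speed; a pose out of reach is approached as far as the arm can. A call with a gripper value outside its range is refused whole. "claw" is the opening, from 0 (shut) to 1 (fully open), set as the call begins (left out, the last holds). The fingers move at their own pace and stop on an object; the grip force is fixed at half the most. Time passes only in rows, so rows that repeat a pose let the fingers close. It gives the time, the measured TCP pose, the force and the opening at its end, in the units of the state.
- read_state(): the state, without advancing time (a new reading comes with each control period).
- get_image(name): name is "scene" or "side" or "wrist"; returns the picture (420x560x3 uint8, blue, green, red); there is no depth.
- camera_model(name): a dict with "fov_y" (degrees; the focal length in pixels is half the picture's height over the tangent of half this angle, whatever the lens; pixels are square), "cx", "cy" (the principal point, pixels), "pose" (4x4, takes a point from camera to world coordinates); the wrist camera has in their place "tool_from_camera" (4x4, takes a point from camera to tool coordinates, whose origin is the TCP and whose axes are the flange's). Camera axes: x right, y down, z forward; pixel columns grow to the right and rows downward; lengths in mm; the calibration is good to about 2 mm. A picture is of the moment at which its call begins: read the wrist's pose just before it. camera_model takes no time and is no camera call.
- finish_job(): hands the job in, once; it reports no verdict.
The state is a dict: "clock": time; "qpos": joint angles; "qd": joint speeds; "tau": joint torques, N m; "eef_pos": TCP position; "tool_rot": TCP orientation; "force": force on the tool from outside, world axes, zero at the start; "torque": the same for the moment, N m; "width": finger opening in mm.
Only numpy, scipy, OpenCV 4.12 (cv2) and the standard library are available. Lean on these libraries where they do the work, as an engineer would, in place of code of your own. Each camera call takes 0.05 s, during which the arm holds its last target. There are 200 camera calls.

## Working session

There is one attempt and no reset: what is moved stays moved. The work goes in short steps, Python scripts to look and compute and a tool call to move; the robot and the scene stay as the last step left them, time stands still between calls to the robot, and variables do not carry over. Pictures are saved under pics/ and viewed, about 8 in all and at most 12, crops included, and the job is handed in when it is done.

Besides the shell and the picture viewer there is one more tool, called after ">>>" as name([rows], argument=value, ...), one row to a line, values as JSON. move_arm: Moves the arm, as the interface text tells. Its arguments: {"type":"object","properties":{"series":{"type":"array"},"claw":{"type":"number"}},"required":["series"]}

```bash
mkdir -p pics; cat > h.py <<'E'
from cell import *
import numpy as np, cv2
def ray(m,uv,shape=(420,560),T=None):
    f=shape[0]/2/np.tan(np.radians(m["fov_y"])/2)
    P=np.array(m["pose"]) if T is None else T
    d=P[:3,:3]@np.array([(uv[0]-m["cx"])/f,(uv[1]-m["cy"])/f,1.]); return P[:3,3],d
def onplane(m,uv,z,T=None):
    o,d=ray(m,uv,T=T); return o+d*(z-o[2])/d[2]
E
python3 - <<'E'
from h import *
a=get_image("scene");b=get_image("side")
cv2.imwrite("pics/scene0.png",a);cv2.imwrite("pics/side0.png",b)
for n in("scene","side","wrist"): print(n,camera_model(n))
s=read_state();print(s["clock"],s["eef_pos"],s["tool_rot"],s["width"],s["force"])
E
```

```text
scene {'fov_y': 43.39452358124994, 'cx': 282.75015812758227, 'cy': 205.28535031642699, 'pose': array([[-8.80203006e-01,  3.50354168e-01, -3.20147818e-01,
         8.87091006e+02],
       [ 4.74590264e-01,  6.46075165e-01, -5.97788393e-01,
         5.84872650e+02],
       [-2.59810034e-03, -6.78114178e-01, -7.34951979e-01,
         8.28521502e+02],
       [ 0.00000000e+00,  0.00000000e+00,  0.00000000e+00,
         1.00000000e+00]])}
side {'fov_y': 56.12169781276391, 'cx': 283.0599001168689, 'cy': 212.8146291394669, 'pose': array([[ 9.94987994e-01, -7.64958036e-02,  6.43994106e-02,
         5.08238268e+02],
       [-9.90786109e-02, -6.67228958e-01,  7.38233666e-01,
        -6.03362076e+02],
       [-1.35026259e-02, -7.40914239e-01, -6.71463901e-01,
         6.01612408e+02],
       [ 0.00000000e+00,  0.00000000e+00,  0.00000000e+00,
         1.00000000e+00]])}
wrist {'fov_y': 64.1487733122996, 'cx': 283.63969533278276, 'cy': 209.53314961104013, 'tool_from_camera': array([[-2.76082464e-04, -9.64100308e-01, -2.65538172e-01,
         6.69420172e+01],
       [ 9.99999619e-01, -4.86171117e-04,  7.25452628e-04,
        -4.78360342e-01],
       [-8.28506092e-04, -2.65537871e-01,  9.64100074e-01,
        -1.42264151e+02],
       [ 0.00000000e+00,  0.00000000e+00,  0.00000000e+00,
         1.00000000e+00]])}
0.1 [6.49426337e+02 1.34299464e-02 2.30475049e+02] [-3.13985707e+00  2.75599526e-05  1.57075221e+00] 85.58714530183887 [-0.00160473 -0.47706177  0.60397685]
```

View pics/scene0.png

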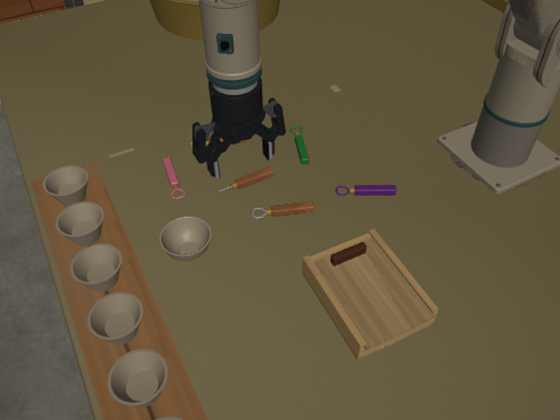

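View pics/side0.png

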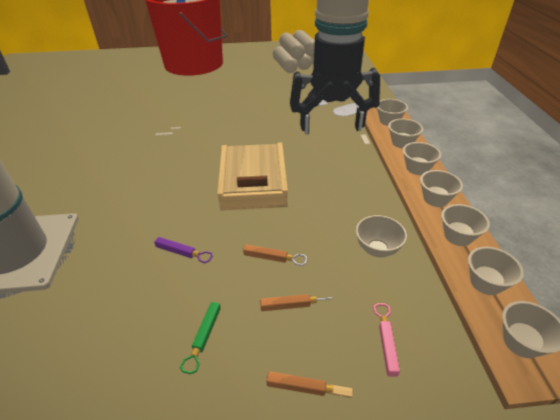

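Side view: the box is at about (253,175), its dark grip at (252,181). Loop-tool candidates are the brown handle with loop (265,253)-(305,258), purple (185,250), green (203,335) and pink (387,340). The brown one fits: hardwood handle and steel loop. The needle is at (295,301) and the knife at (310,383). I'll confirm in one enlarged crop.

```bash
python3 - <<'E'
from h import *
a=cv2.imread("pics/scene0.png");b=cv2.imread("pics/side0.png")
c1=cv2.resize(b[135:275,200:330],None,fx=4.28,fy=4.28,interpolation=cv2.INTER_CUBIC)
cv2.imwrite("pics/c1.png",c1)
for n,im,(x0,y0,x1,y1),bx in(("scene",a,(262,195,325,220),(330,240,370,268)),("side",b,(240,240,288,268),(232,172,272,190))):
    m=camera_model(n)
    for lab,(p,q,r,s),z in(("handle",(x0,y0,x1,y1),14),("grip",bx,58)):
        roi=im[q:s,p:r].astype(int); hsv=cv2.cvtColor(im[q:s,p:r],cv2.COLOR_BGR2HSV)
        if lab=="handle": k=((roi[...,2]-roi[...,0]>55)&(hsv[...,0]<14)).astype(np.uint8)
        else: k=(hsv[...,2]<75).astype(np.uint8)
        nn,L,st,ce=cv2.connectedComponentsWithStats(k); i=1+np.argmax(st[1:,4])
        pts=np.argwhere(L==i)[:,::-1].astype(float)+[p,q]
        (cx,cy),(w,h),an=cv2.minAreaRect(pts.astype(np.float32))
        c=onplane(m,(cx,cy),z)
        W=np.array([onplane(m,t,z)[:2] for t in pts]);u,s_,v=np.linalg.svd(W-W.mean(0),full_matrices=False)
        pr=(W-W.mean(0))@v[0]
        print(n,lab,st[i],np.round(c),W.mean(0).round(1),"yaw",np.arctan2(v[0][1],v[0][0]).round(3),"len",np.ptp(pr).round(1))
E
```

```text
scene handle [ 10   7  42  14 417] [519. -59.  14.] [518.8 -59.8] yaw -0.338 len 88.3
scene grip [  1   2  35  24 403] [503. 120.  58.] [503.4 120.5] yaw 0.008 len 77.0
side handle [  4   5  43  16 386] [516. -72.  14.] [516.1 -71.3] yaw -0.355 len 86.7
side grip [  6   7  29   7 166] [501. 103.  58.] [501.9 103.3] yaw 3.089 len 63.3
```

View pics/c1.png

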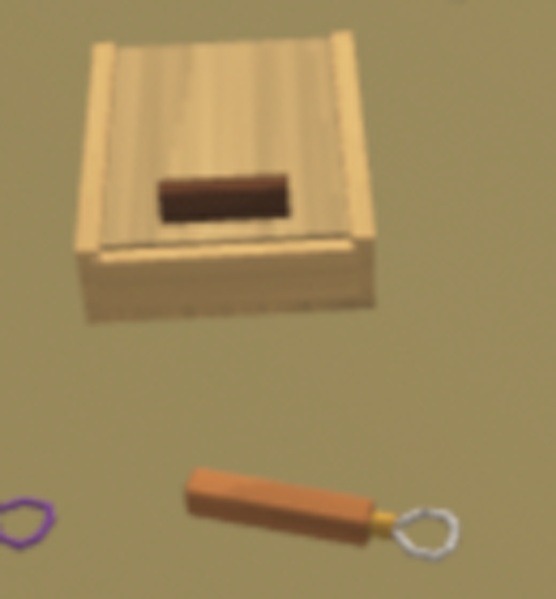

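The crop confirms it: hardwood handle with a steel-wire loop, the loop at about (430,533) in the crop. It lies near (517,-65) at yaw about -0.35, and the grip bar is near (502,112). I'll move to a place that shows both to the wrist camera, turning the jaws towards box y.

>>> move_arm([
  [[0.01,-0.035,0.005],-0.17],
  [[0.02,-0.07,0.01],-0.34],
  [[0.03,-0.105,0.02],-0.51],
  [[0.04,-0.14,0.03],-0.68],
  [[0.04,-0.14,0.03],-0.85],
], claw=0.6)

```text
clock: 0.72
eef_pos: [505.5, 40.8, 199.8]
tool_rot: [-3.137, -0.005, 2.429]
force: [0.5, 0.2, 0.6]
width: 51.3
```

>>> move_arm([
  [[0,0,0],-0.17],
  [[0,0,0],-0.34],
  [[0,0,0],-0.51],
  [[0,0,0],-0.72],
  [[0,0,0],-0.72],
])

```text
clock: 1.35
eef_pos: [505.2, 40.6, 199.5]
tool_rot: [-3.141, -0.007, -3.135]
force: [0.1, 0.2, -0.1]
width: 51.1
```

```bash
cat >> h.py <<'E'
from scipy.spatial.transform import Rotation as Ro
def look(name):
    s=read_state(); im=get_image("wrist"); cv2.imwrite(f"pics/{name}.png",im)
    m=camera_model("wrist"); T=np.eye(4); T[:3,:3]=Ro.from_euler("xyz",s["tool_rot"]).as_matrix(); T[:3,3]=s["eef_pos"]
    T=T@np.array(m["tool_from_camera"]); np.save(f"pics/{name}.npy",T)
    print(round(s["clock"],2),np.round(s["eef_pos"],1),np.round(s["tool_rot"],3),"w",round(s["width"],1),"j7",round(s["qpos"][6],2))
    return im,m,T
E
python3 -c "
from h import *
look('w1')"
```

```text
1.35 [505.2  40.6 199.5] [-3.141 -0.007 -3.135] w 51.1 j7 1.16
```

View pics/w1.png

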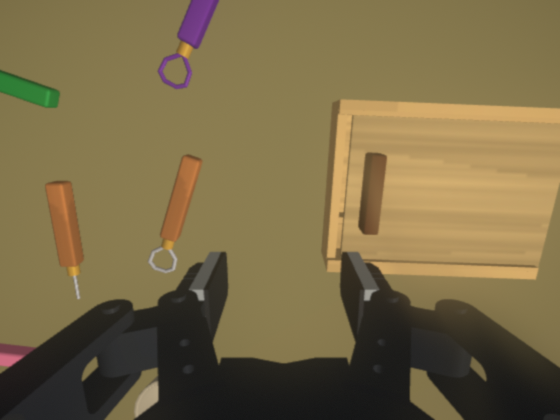

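The picture shows the box on the right with its -y corners at (340,100) and (328,272), and the bar at about (373,193). The loop tool is at (180,200), with its loop at (163,260). Now for measurements.

```bash
python3 - <<'E'
from h import *
im=cv2.imread("pics/w1.png");T=np.load("pics/w1.npy");m=camera_model("wrist")
def blob(k,x0,y0):
    k=k.astype(np.uint8);n,L,st,ce=cv2.connectedComponentsWithStats(k);i=1+np.argmax(st[1:,4])
    return np.argwhere(L==i)[:,::-1]+[x0,y0]
def rep(lab,P,z):
    W=np.array([onplane(m,t,z,T)[:2] for t in P]).astype(np.float32)
    c,(w,h),a=cv2.minAreaRect(W); b=cv2.boxPoints((c,(w,h),a)); e=max((b[1]-b[0],b[2]-b[1]),key=np.linalg.norm)
    print(lab,"c",np.round(c,1),"size",round(w,1),round(h,1),"yaw",round(float(np.arctan2(e[1],e[0])),3))
r=im[150:246,150:206];h=cv2.cvtColor(r,cv2.COLOR_BGR2HSV)
rep("handle",blob((h[...,0]<14)&(h[...,1]>120)&(h[...,2]>70),150,150),14)
r=im[145:242,352:395];h=cv2.cvtColor(r,cv2.COLOR_BGR2HSV)
P=blob(h[...,2]<95,352,145);print(P.min(0),P.max(0));rep("bar",P,60)
for uv,z in(((340,100),50),((328,272),50),((537,278),50),((163,260),6),((365,153),65),((385,154),65),((361,233),65),((380,234),65)): print(uv,z,onplane(m,uv,z,T).round(1))
E
```

```text
handle c [516.4 -63.7] size 17.5 88.9 yaw -0.344
[359 193] [365 232]
bar c [516.8 109.4] size 5.2 35.3 yaw -0.011
(340, 100) 50 [422.6  86.6  50. ]
(328, 272) 50 [578.1  82.8  50. ]
(537, 278) 50 [583.  282.3  50. ]
(163, 260) 6 [586.1 -90.    6. ]
(365, 153) 65 [464.6 106.7  65. ]
(385, 154) 65 [465.3 123.2  65. ]
(361, 233) 65 [533.7 108.   65. ]
(380, 234) 65 [534.6 124.6  65. ]
```

Box: its front edge measures 155.6 mm and its side 199.6 mm, matching the 156 by 200 given. Its yaw is -0.024 and its centre about (503,185). The bar is at about (501,117), so the cover is roughly 4 mm open. Gripping the bar.

>>> move_arm([
  [[0.004,0.04,0.02],0.03],
  [[0.004,0.076,0.05],0.03],
  [[0.004,0.076,0.09],0.03],
  [[0.004,0.076,0.13],0.03],
  [[0.004,0.076,0.15],0.03],
])

```text
clock: 2.02
eef_pos: [498.6, 116.2, 47.6]
tool_rot: [-3.14, -0.01, 3.115]
force: [0.4, 0.9, 0.1]
width: 51.3
```

>>> move_arm([
  [[0,0,0],0],
  [[0,0,0],0],
  [[0,0,0],0],
  [[0,0,0],0],
], claw=0)

```text
clock: 2.52
eef_pos: [499.0, 116.5, 48.3]
tool_rot: [-3.14, -0.009, 3.114]
force: [-0.6, 0.7, 1.1]
width: 12.3
```

>>> move_arm([
  [[0,0.02,0],0],
  [[0,0.05,0],0],
  [[0,0.08,0],0],
  [[0,0.11,0],0],
  [[0,0.13,0],0],
])

```text
clock: 3.15
eef_pos: [503.3, 246.7, 48.4]
tool_rot: [-3.14, -0.008, 3.113]
force: [1.5, -2.8, -1.7]
width: 12.2
```

>>> move_arm([
  [[0,0.01,0],0],
  [[0,0.02,0],0],
  [[0,0.026,0],0],
  [[0,0.03,0],0],
  [[0,0.03,0],0],
])

```text
clock: 3.78
eef_pos: [504.4, 277.3, 48.4]
tool_rot: [-3.141, -0.007, 3.113]
force: [1.3, 0.1, -2.1]
width: 12.7
```

>>> move_arm([
  [[0,0.003,0],0],
  [[0,0.003,0],0],
])

```text
clock: 4.03
eef_pos: [504.4, 277.3, 48.4]
tool_rot: [-3.136, -0.008, 3.112]
force: [0.7, -5.5, 1.0]
width: 12.5
```

>>> move_arm([
  [[0,-0.002,0],0],
  [[0,-0.002,0],0],
  [[0,-0.002,0],0],
], claw=0.6)

```text
clock: 4.4
eef_pos: [504.3, 276.2, 48.6]
tool_rot: [-3.138, -0.008, 3.112]
force: [-0.1, 0.7, -1.2]
width: 51.3
```

>>> move_arm([
  [[0,0,-0.03],0],
  [[0,0,-0.07],0],
  [[0,-0.04,-0.1],0],
  [[0,-0.1,-0.12],0],
  [[0,-0.15,-0.13],0],
])

```text
clock: 5.03
eef_pos: [501.4, 125.4, 180.5]
tool_rot: [-3.138, -0.006, 3.113]
force: [1.1, -0.6, -0.3]
width: 51.2
```

```bash
python3 -c "
from h import *
look('w2')"
```

```text
5.03 [501.4 125.4 180.5] [-3.138 -0.006  3.113] w 51.2 j7 0.97
```

View pics/w2.png

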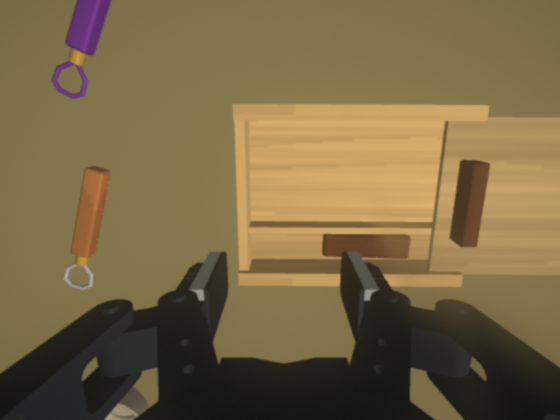

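The cover is right back: it hit its stop at 5.5 N, and its edge is at about column 440. The rib is at (366,246) in the narrow compartment and the wide one is empty. Next I go to the loop tool at (516.4,-63.7).

>>> move_arm([
  [[-0.005,-0.05,0],0.1],
  [[-0.01,-0.1,0.01],0.2],
  [[-0.015,-0.15,0.03],0.315],
  [[-0.02,-0.189,0.05],0.315],
  [[-0.02,-0.189,0.08],0.315],
])

```text
clock: 5.7
eef_pos: [514.5, -78.2, 102.6]
tool_rot: [-3.128, -0.0, 2.783]
force: [0.2, 0.2, 0.1]
width: 51.5
```

>>> move_arm([
  [[0,0,0],0],
])

```text
clock: 5.82
eef_pos: [513.1, -77.7, 101.0]
tool_rot: [-3.127, -0.004, 2.783]
force: [-0.1, -0.4, 0.7]
width: 51.4
```

```bash
python3 - <<'E'
from h import *
im,m,T=look('w3')
h=cv2.cvtColor(im,cv2.COLOR_BGR2HSV)
k=((h[...,0]<14)&(h[...,1]>120)&(h[...,2]>70)).astype(np.uint8)
n,L,st,ce=cv2.connectedComponentsWithStats(k)
for i in range(1,n):
    if st[i,4]>400:
        P=np.argwhere(L==i)[:,::-1]
        W=np.array([onplane(m,t,14,T)[:2] for t in P]).astype(np.float32)
        c,(w,hh),a=cv2.minAreaRect(W);b=cv2.boxPoints((c,(w,hh),a));e=max((b[1]-b[0],b[2]-b[1]),key=np.linalg.norm)
        print(st[i],np.round(c,1),round(w,1),round(hh,1),np.arctan2(e[1],e[0]).round(3))
E
```

```text
5.83 [513.1 -77.7 101. ] [-3.127 -0.004  2.783] w 51.4 j7 1.03
[ 294  151   23  121 2357] [516.6 -64.5] 15.8 88.6 -0.334
[ 132  244   47   61 1369] [ 522.5 -184.8] 45.0 23.1 0.004
[   0  302   29   72 1323] [ 535.2 -319.4] 22.5 69.4 -0.579
```

The handle is re-measured at (516.6,-64.5), agreeing with the first reading. The arm stopped 14 mm past its target in y, so I correct that and check before the final descent.

>>> move_arm([
  [[0.0015,0.014,0.015],-0.015],
  [[0.0015,0.014,0.03],-0.015],
  [[0.0015,0.014,0.04],-0.015],
  [[0.0015,0.014,0.04],-0.015],
])

```text
clock: 6.38
eef_pos: [516.7, -64.9, 61.1]
tool_rot: [-3.127, -0.004, 2.798]
force: [0.8, -0.5, 0.1]
width: 51.1
```

>>> move_arm([
  [[0,0,0.02],0],
  [[0,0,0.04],0],
  [[0,0,0.054],0],
  [[0,0,0.054],0],
])

```text
clock: 6.88
eef_pos: [515.7, -65.6, 6.4]
tool_rot: [-3.126, -0.005, 2.798]
force: [0.5, 0.3, 0.0]
width: 51.1
```

>>> move_arm([
  [[0,0,0],0],
  [[0,0,0],0],
  [[0,0,0],0],
  [[0,0,0],0],
], claw=0)

```text
clock: 7.38
eef_pos: [516.2, -65.7, 7.3]
tool_rot: [-3.127, -0.004, 2.798]
force: [-1.6, 0.7, 6.7]
width: 16.2
```

>>> move_arm([
  [[0,0,-0.02],0],
  [[0,0,-0.05],0],
  [[0,0,-0.08],0],
  [[0,0,-0.11],0],
  [[0,0,-0.12],0],
])

```text
clock: 8.0
eef_pos: [518.2, -64.2, 128.9]
tool_rot: [-3.127, -0.001, 2.798]
force: [-0.9, 0.2, -0.4]
width: 16.4
```

Held: width 16 mm. I carry it towards the box while turning.

>>> move_arm([
  [[0.01,0.02,0],0.14],
  [[0.025,0.045,0],0.29],
  [[0.04,0.075,0],0.44],
  [[0.055,0.105,0],0.59],
  [[0.06,0.115,0],0.7],
])

```text
clock: 8.62
eef_pos: [499.6, 66.8, 126.5]
tool_rot: [-3.129, 0.007, 2.097]
force: [-0.6, -0.4, -0.6]
width: 16.4
```

>>> move_arm([
  [[0,0,0],0.15],
  [[0,0,0],0.3],
  [[0,0,0],0.45],
  [[0,0,0],0.55],
  [[0,0,0],0.55],
])

```text
clock: 9.25
eef_pos: [499.0, 66.8, 125.8]
tool_rot: [-3.134, 0.014, 1.549]
force: [0.1, 0.4, -0.1]
width: 16.3
```

>>> move_arm([
  [[0.025,-0.005,0],0],
  [[0.06,-0.012,0],0],
  [[0.095,-0.017,0],0],
  [[0.125,-0.019,0.01],0],
  [[0.125,-0.019,0.02],0],
])

```text
clock: 9.88
eef_pos: [482.1, 195.0, 103.6]
tool_rot: [-3.134, 0.012, 1.555]
force: [0.2, -0.3, -0.0]
width: 15.9
```

```bash
python3 -c "
from h import *
look('w4');cv2.imwrite('pics/s4.png',np.hstack([cv2.resize(get_image('side')[110:250,180:320],(400,400)),cv2.resize(cv2.imread('pics/w4.png'),(400,300))[:,:].repeat(1,0) if 0 else cv2.copyMakeBorder(cv2.resize(cv2.imread('pics/w4.png'),(400,300)),0,100,0,0,cv2.BORDER_CONSTANT)]))"
```

```text
9.88 [482.1 195.  103.6] [-3.134  0.012  1.555] w 15.9 j7 -0.3
```

View pics/s4.png

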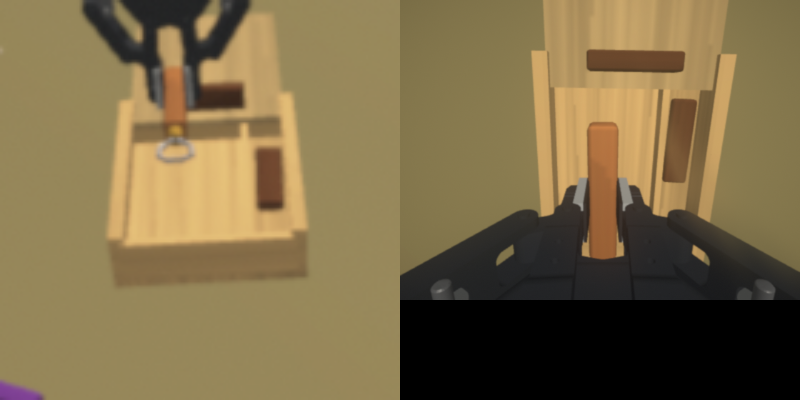

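The tool hangs aligned over the wide compartment, clear of the cover edge and the end wall, and the rib is untouched at right. Lowering.

>>> move_arm([
  [[-0.002,0.001,0.02],0],
  [[-0.002,0.001,0.04],0],
  [[-0.002,0.001,0.06],0],
  [[-0.002,0.001,0.075],0],
  [[-0.002,0.001,0.08],0],
])

```text
clock: 10.6
eef_pos: [481.4, 186.8, 22.3]
tool_rot: [-3.13, 0.016, 1.549]
force: [-0.6, -0.2, 0.6]
width: 16.2
```

>>> move_arm([
  [[0,0,0.003],0],
  [[0,0,0.006],0],
  [[0,0,0.007],0],
  [[0,0,0.007],0],
])

```text
clock: 11.1
eef_pos: [481.7, 186.6, 15.8]
tool_rot: [-3.131, 0.016, 1.549]
force: [-0.1, -0.6, 2.6]
width: 16.4
```

There is 2.6 N of upward force, so the tool has touched the floor. Opening a little.

>>> move_arm([
  [[0,0,0],0],
  [[0,0,0],0],
  [[0,0,0],0],
  [[0,0,0],0],
], claw=0.4)

```text
clock: 11.6
eef_pos: [481.6, 186.6, 15.7]
tool_rot: [-3.131, 0.016, 1.549]
force: [-1.2, 0.6, 0.5]
width: 34.5
```

>>> move_arm([
  [[0,0,-0.01],0],
  [[0,0,-0.03],0],
  [[0,0,-0.06],0],
  [[0,0,-0.1],0],
  [[0,0,-0.13],0],
])

```text
clock: 12.22
eef_pos: [483.4, 188.8, 147.9]
tool_rot: [-3.132, 0.015, 1.549]
force: [0.5, -0.2, -0.8]
width: 34.1
```

```bash
python3 -c "
from h import *
look('w5')"
```

```text
12.22 [483.4 188.8 147.9] [-3.132  0.015  1.549] w 34.1 j7 -0.31
```

View pics/w5.png

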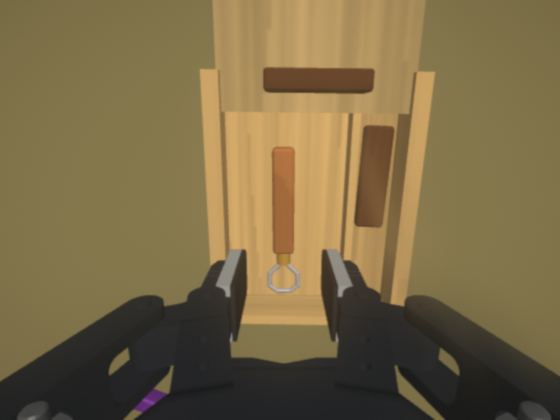

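The tool lies flat in the wide compartment, handle at (284,200) and loop at (284,278), and the rib is in place at (375,175). Now I return to the bar at about (504,277).

>>> move_arm([
  [[0.01,0.004,0],-0.16],
  [[0.03,0.008,0],-0.33],
  [[0.055,0.012,0],-0.5],
  [[0.08,0.018,0],-0.67],
  [[0.088,0.019,0],-0.8],
], claw=0.6)

```text
clock: 12.9
eef_pos: [506.4, 279.2, 150.3]
tool_rot: [-3.131, 0.005, 2.355]
force: [-0.3, -0.4, -0.3]
width: 51.5
```

>>> move_arm([
  [[0,0,0],-0.16],
  [[0,0,0],-0.33],
  [[0,0,0],-0.5],
  [[0,0,0],-0.67],
  [[0,0,0],-0.76],
])

```text
clock: 13.52
eef_pos: [506.5, 278.8, 150.7]
tool_rot: [-3.13, -0.003, 3.119]
force: [-0.1, -0.3, 0.2]
width: 51.5
```

>>> move_arm([
  [[0,0,0],0],
  [[0,0,0],0],
])

```text
clock: 13.78
eef_pos: [506.5, 278.6, 150.9]
tool_rot: [-3.13, -0.003, 3.117]
force: [-0.8, 0.2, -0.3]
width: 51.4
```

>>> move_arm([
  [[0.002,-0.002,0.03],0],
  [[0.002,-0.002,0.06],0],
  [[0.002,-0.002,0.09],0],
  [[0.002,-0.002,0.102],0],
  [[0.002,-0.002,0.102],0],
])

```text
clock: 14.4
eef_pos: [503.8, 275.4, 48.6]
tool_rot: [-3.129, -0.004, 3.117]
force: [0.7, 0.2, 0.1]
width: 51.6
```

>>> move_arm([
  [[0,0,0],0],
  [[0,0,0],0],
  [[0,0,0],0],
  [[0,0,0],0],
], claw=0)

```text
clock: 14.9
eef_pos: [504.5, 276.0, 49.9]
tool_rot: [-3.13, -0.002, 3.116]
force: [-0.7, 0.3, 6.3]
width: 12.2
```

>>> move_arm([
  [[0,-0.02,0],0],
  [[0,-0.05,0],0],
  [[0,-0.08,0],0],
  [[0,-0.11,0],0],
  [[0,-0.135,0],0],
])

```text
clock: 15.52
eef_pos: [499.9, 138.7, 50.2]
tool_rot: [-3.13, -0.004, 3.115]
force: [2.2, 2.1, -17.1]
width: 12.3
```

>>> move_arm([
  [[0,-0.008,0],0],
  [[0,-0.015,0],0],
  [[0,-0.021,0],0],
  [[0,-0.025,0],0],
  [[0,-0.025,0],0],
])

```text
clock: 16.15
eef_pos: [499.1, 113.2, 50.1]
tool_rot: [-3.129, -0.005, 3.115]
force: [1.9, -0.3, -13.4]
width: 12.7
```

>>> move_arm([
  [[0,-0.002,0.001],0],
  [[0,-0.004,0.001],0],
  [[0,-0.004,0.001],0],
])

```text
clock: 16.52
eef_pos: [499.1, 112.2, 50.0]
tool_rot: [-3.133, -0.003, 3.117]
force: [-1.1, 6.7, -3.2]
width: 12.0
```

>>> move_arm([
  [[0,-0.004,0],0],
  [[0,-0.004,0],0],
  [[0,-0.004,0],0],
])

```text
clock: 16.9
eef_pos: [499.1, 112.3, 50.0]
tool_rot: [-3.138, -0.002, 3.119]
force: [-0.6, 8.2, -10.7]
width: 12.4
```

It stopped at 112.2 with 8 N, and 277.3 − 112.2 = 165.1 mm, which is the full travel. Release and retreat.

>>> move_arm([
  [[0,0,0],0],
  [[0,0,0],0],
  [[0,0,0],0],
], claw=0.6)

```text
clock: 17.27
eef_pos: [499.4, 111.6, 50.5]
tool_rot: [-3.137, -0.001, 3.119]
force: [-0.0, 0.3, -0.7]
width: 50.9
```

>>> move_arm([
  [[0,0,-0.03],0],
  [[0,0,-0.06],0],
  [[0,0,-0.1],0],
  [[0,0,-0.14],0],
  [[0,0,-0.14],0],
])

```text
clock: 17.9
eef_pos: [501.7, 112.3, 193.6]
tool_rot: [-3.138, 0.005, 3.118]
force: [-0.6, 0.6, -0.1]
width: 51.3
```

```bash
python3 -c "
from h import *
look('w6');a=get_image('side');cv2.imwrite('pics/s6.png',np.hstack([cv2.resize(a,(400,300)),cv2.resize(cv2.imread('pics/w6.png'),(400,300))]))"
```

```text
17.9 [501.7 112.3 193.6] [-3.138  0.005  3.118] w 51.3 j7 1.01
```

View pics/s6.png

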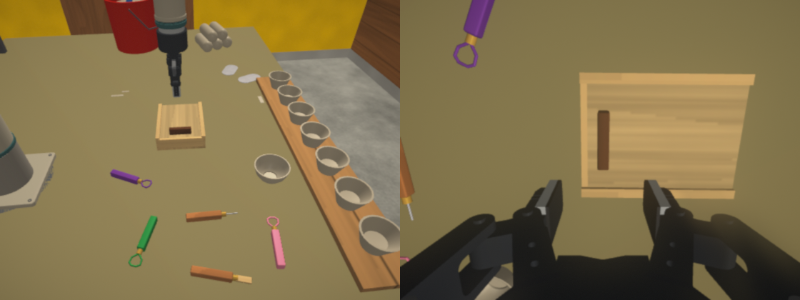

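The cover is shut with no gap at the -y wall, and the needle, knife, bowl and look-alikes stand as before. The gripper is clear, so I hand in.

```bash
python3 -c "
from cell import *
print(finish_job())"
```

```text
the job is handed in; nothing more can be done
None
```

The loop tool is in the wide compartment with the cover shut over it, and the job is handed in at about 18 s of the 72 s allowed. No verdict was reported.

- **Cover back:** I slid it to its +y stop, where the arm met 5.5 N.
- **Loop tool:** I lowered it until it touched the floor (2.6 N) before opening the fingers. A wrist picture then showed it flat and released in the compartment. That was my last sight of it, as the cover hides it now.
- **Cover shut:** It stopped at 8 N after 165.1 mm of travel, the full 165 mm. The last pictures show no gap at the -y wall.
- **Other things:** By eye, not measured, the needle tool, wooden knife, bowl and look-alikes were where they started in the last pictures. The rib was in its place in the picture before the cover was shut. The gripper is clear of everything.

Two things did not go to plan:
- **Approach:** The arm stopped 14 mm beyond its target on the way to the loop tool. I corrected this before gripping.
- **Closing:** The grip pulled up on the cover with about 17 N until I lowered it slightly; the last reading before release was still about 11 N.

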